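# Vent the wide bottle through its push-and-turn cap

## Task

Loosen the child-resistant cap of the short, wide bottle by a quarter turn anticlockwise (seen from above) so that the bottle can vent: press the cap down and keep it pressed while turning, because turning alone only spins the shell. Then let go of it; do not touch the tall, slim bottle.

Things in the scene. Friction and masses are not known exactly. Their poses are not given: they have to be found in the camera images.
- wide_grip (a point): Grip point on the upright axis of the short, wide bottle's cap, 10 mm below its flat top, 22 mm above its rim; goes down with the cap. z up; x, y turn with the black ring. Cap: ribbed white shell, 42 mm diameter, 32 mm high, top 147 mm above the bench. Below its rim 7 mm free gap, then the black ring. Amber square bottle, 86 mm wide, fixed in a grey stand 112 mm square (156 mm over its tabs).
- wide_press (a joint): How far that white shell is pressed down, m: 0 up, 0.007 stop; springs back. Spring: 3 N at first, 1 N more per mm (10 N at the stop). Up to 3 mm the shell spins idly; deeper, teeth inside it catch the thread (best held 5 to 7 mm down), after at most 0.31 rad of idle turn, during which it may take up to 6 N more.
- wide_thread (a joint): Turn of the wide bottle's threaded inner cap, rad: 0 closed, grows anticlockwise seen from above as it loosens (1.57 = quarter turn, end 2.6), stays where left; friction 0.05 N m. Seen as the pointer on the black ring (44 mm diameter) under the shell: closed it stands over one rib of the grey collar below, after a quarter turn over the other rib.
- slim_bottle: The tall, slim bottle, not to be touched; origin at the centre of its stand's underside on the bench, z up. Amber square bottle 56 mm wide in a grey stand 82 mm square (126 mm over its tabs), with an equal white cap whose top is 187 mm above the bench.
There are look-alikes about, which are no part of the job. What is shaped like the part that bears wide_grip but blue or red is not meant.

How it is judged (in metres and radians):
At the end, for the whole second after the job is handed in: The wide bottle's threaded inner cap is loosened by a quarter turn (60 to 120 degrees) and at rest, and its shell has sprung up again (within 1.5 mm) (value of joint wide_thread between 1.05 and 2.1 rad and velocity of joint wide_thread between -0.05 and 0.05 rad/s and value of joint wide_press below 0.0015 m); the robot touches nothing.
It fails at once if the slim bottle is touched with more than 2 N (contact force between any of the fingers, the arm and slim_bottle above 2 N).
It also fails if it takes over 29 s, if anything falls off the work surface, if the arm or the gripper's body presses on something with over 40 N, if the wrist force passes 120 N, or if a joint passes its speed limit or range.

## Robot

A 6-joint arm with a two-finger parallel gripper is mounted at the origin on a cart in front of the work surface, level with it; the furniture and walls round the work are solid. World frame = base frame: x ahead of the robot, y to its left, z up, the work surface at z = 0. Lengths are in mm, angles in rad, forces in N, time in s.
With the tool pointing down it reaches from about 350 to 975 mm from the base axis. Payload 7.1 kg.
Tool frame: the origin (TCP) lies at the very end of the fingers, on their centre line; the grasp point (between the pads) lies 19 mm behind it; z points along the fingers, y is the direction in which the jaws open and shut (so a half turn about z gives the same grasp; the last joint's range is limited). The gripper opens to 88 mm and grips with 3 to 60 N. Pads are 20 mm wide; open, the fingers measure 115 mm over their backs; the gripper's body (75 mm by 178 mm) begins 61 mm behind the grasp point.
Start: joints at [-1.249, 0.423, 1.63, -0, 1.089, -0.019], TCP at [208.918, -589.032, 222.675] pointing down, gripper open.
Joint ranges: [-3, 3], [-0.9, 2.11], [0.09, 2.58], [-1.31, 4.45], [0.11, 2.69], [-2.54, 2.54]. Speed limits (rad/s): [2.39, 2.39, 3.01, 3.14, 3.14, 3.14].

## Interface

Orientations are given as a rotation vector (axis times angle).
In Python, from workcell import ctrl, imaging gives the robot as it stands. The module is installed in compiled form; this text tells all that it offers.
- The arm moves only by the shell command python3 -m pendant 'ROWS'. ROWS is JSON, a list of rows, each an object with "turn": the turn, a rotation vector about the world's x, y, z in rad, a list of three; "dp": the shift along the world's x, y, z in m, a list of three; "claw": the finger opening in m, from 0 to 0.0878. A call has 1 to 8 rows; each row is the pose to reach, as a shift and turn from the pose commanded when the call began; what a row does not reach only later rows make up. A row lasts 1/10 s, in which the tool goes at most 50 mm and 8.59 degrees, less where a joint would pass 70% of its speed; a pose out of reach is approached as far as the arm can. A call with a gripper value outside its range is refused whole. The fingers move at their own pace and stop on an object; the grip force is fixed at half the most. Time passes only in rows, so rows that repeat a pose let the fingers close. It gives the time, the measured TCP pose, the force and the opening at its end, in the units of the state.
- ctrl.get_obs(): the state, without advancing time (a new reading comes with each control period).
- imaging.get_image(name): name is "scene" or "top"; returns a dict with "pixels" (420x560x3 uint8, blue, green, red), "fov_y" (degrees; the focal length in pixels is half the picture's height over the tangent of half this angle, whatever the lens; pixels are square), "cx", "cy" (the principal point, pixels), "k1" (the pictures are not rectified: a ray, as slopes to the right and down, at radius r is drawn at 1 + k1 r^2 times it, then the intrinsics apply), "xyz" and "rotation" of the camera in the world. Camera axes: x right, y up, looking along -z (the intrinsics and any distortion apply to the point x, -y, -z); pixel columns grow to the right and rows downward; lengths in mm; the calibration is good to about 2 mm. A picture is of the moment at which its call begins. There is no depth.
- ctrl.close_job(): hands the job in, once; it reports no verdict.
The state is a dict: "t": time; "qpos": joint angles; "qvel": joint speeds; "joint_torque": joint torques, N m; "ee_pos": TCP position; "orientation": TCP orientation; "ft_force": force on the tool from outside, world axes, zero at the start; "moment": the same for the moment, N m; "width": finger opening in mm.
Only numpy, scipy, OpenCV 4.12 (cv2) and the standard library are available. Lean on these libraries where they do the work, as an engineer would, in place of code of your own. Each camera call takes 0.05 s, during which the arm holds its last target.

## Working session

There is one attempt and no reset: what is moved stays moved. The work goes in short steps, Python scripts to look and compute and a shell command to move; the robot and the scene stay as the last step left them, time stands still between calls to the robot, and variables do not carry over. Pictures are saved under pics/ and viewed, and the job is handed in when it is done.

```bash
mkdir -p pics; python3 - <<'E'
from workcell import ctrl, imaging
import cv2
for n in("scene","top"):
    d=imaging.get_image(n); cv2.imwrite(f"pics/{n}0.png",d["pixels"]); print(n,{k:v for k,v in d.items() if k!="pixels"})
print(ctrl.get_obs())
E
```

```text
scene {'fov_y': 46.27615509426538, 'cx': 283.7546630716619, 'cy': 217.49691021022636, 'k1': -0.16976286759442777, 'xyz': array([-509.03622239,  520.45471215,  711.67602121]), 'rotation': array([ 0.62907954, -1.14053557, -1.83128777])}
top {'fov_y': 52.379571348159566, 'cx': 277.44890686624683, 'cy': 201.42424857099127, 'k1': -0.05388936868382238, 'xyz': array([ 335.58556047,  -65.09635695, 1155.39350803]), 'rotation': array([ 0.13481132, -0.16164135, -1.54881688])}
{'t': 0.1, 'qpos': array([-1.24897513e+00,  4.23772048e-01,  1.63058756e+00,  5.27348687e-07,
        1.08859552e+00, -1.90111708e-02]), 'qvel': array([-0.00062494, -0.00197617, -0.00247415, -0.00011401, -0.00141688,
       -0.00116224]), 'joint_torque': array([ 8.54367663e-04, -5.45610988e+01, -2.74325430e+01,  6.45421771e-02,
        1.88072986e-02, -3.58375303e-05]), 'ee_pos': array([ 208.78254246, -588.57658157,  221.98488762]), 'orientation': array([-3.09475699e+00, -5.32561794e-01,  3.21933826e-04]), 'ft_force': array([-0.25411257, -0.04714827, -0.36616922]), 'moment': array([ 0.07299556, -0.06657362, -0.02513163]), 'width': 87.78544579140313}
```

View pics/scene0.png

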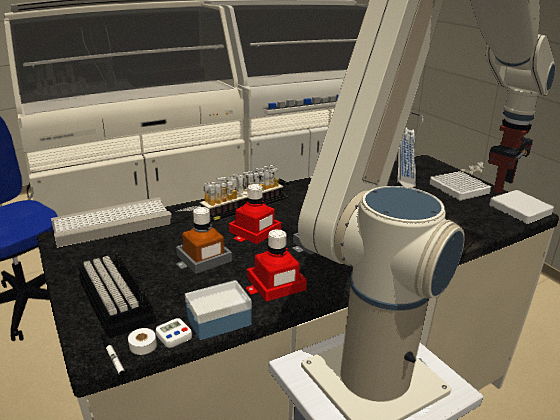

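View pics/top0.png

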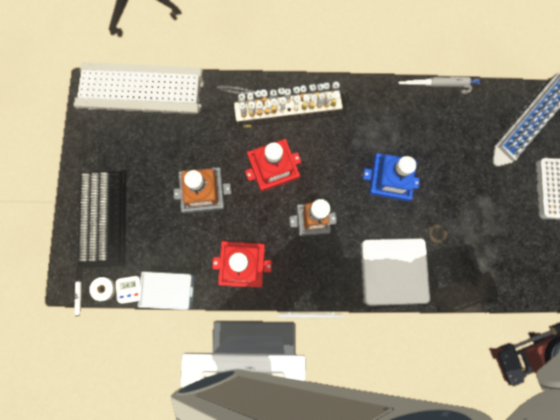

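The candidates, as cap pixels in the top view, are amber (194,180), red (273,152) and (238,262), blue (405,166), and a small amber one at (320,209). The amber bottle in the larger grey stand at (194,180) fits the wide bottle. The small amber one, with the 82 mm stand, is the slim bottle. I'll confirm this in enlarged crops and by measuring.

```bash
cat > h.py <<'E'
import numpy as np, cv2
from scipy.spatial.transform import Rotation as R
def K(d):
    h=d["pixels"].shape[0]; f=h/2/np.tan(np.radians(d["fov_y"]/2))
    return np.array([[f,0,d["cx"]],[0,f,d["cy"]],[0,0,1.]]),np.array([d["k1"],0,0,0.])
def ray(d,uv):
    k,D=K(d); p=cv2.undistortPoints(np.array([[uv]],float),k,D)[0,0]
    return R.from_rotvec(d["rotation"]).apply([p[0],-p[1],-1])
def atz(d,uv,z):
    r=ray(d,uv); c=d["xyz"]; return c+r*(z-c[2])/r[2]
def proj(d,P):
    k,D=K(d); c=R.from_rotvec(d["rotation"]).inv().apply(np.atleast_2d(P)-d["xyz"])*[1,-1,-1]
    return cv2.projectPoints(c,np.zeros(3),np.zeros(3),k,D)[0][:,0]
def tri(d1,u1,d2,u2):
    a,b=ray(d1,u1),ray(d2,u2); s=np.linalg.lstsq(np.c_[a,-b],d2["xyz"]-d1["xyz"],rcond=None)[0]
    p,q=d1["xyz"]+s[0]*a,d2["xyz"]+s[1]*b; return (p+q)/2,np.linalg.norm(p-q)
def crop(d,x0,y0,x1,y1,s,fn):
    cv2.imwrite(fn,cv2.resize(d["pixels"][y0:y1,x0:x1],None,fx=s,fy=s,interpolation=cv2.INTER_CUBIC))
E
python3 - <<'E'
from workcell import imaging
from h import *
import pickle
a=imaging.get_image("scene");b=imaging.get_image("top")
pickle.dump((a,b),open("im0.pkl","wb"))
crop(a,165,195,245,275,7,"pics/c1.png");crop(b,165,155,245,220,8,"pics/c2.png");crop(b,285,190,345,245,8,"pics/c3.png")
for uv,z in(((194,180),147),((320,209),187),((238,262),147),((273,152),147),((405,166),147)): print(uv,atz(b,uv,z))
print(tri(a,(202,212),b,(194,180)))
E
```

```text
(194, 180) [577.95644178 122.19375986 147.        ]
(320, 209) [ 505.22800478 -178.7678785   187.        ]
(238, 262) [382.76455292   9.22273042 147.        ]
(273, 152) [652.46862383 -68.12209568 147.        ]
(405, 166) [ 623.86457549 -394.79926898  147.        ]
(array([579.40424452, 123.35958184, 141.176193  ]), np.float64(0.18669357075637621))
```

View pics/c1.png

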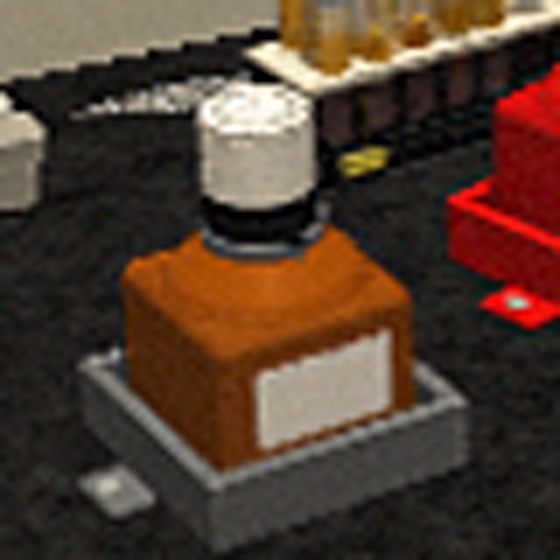

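View pics/c2.png

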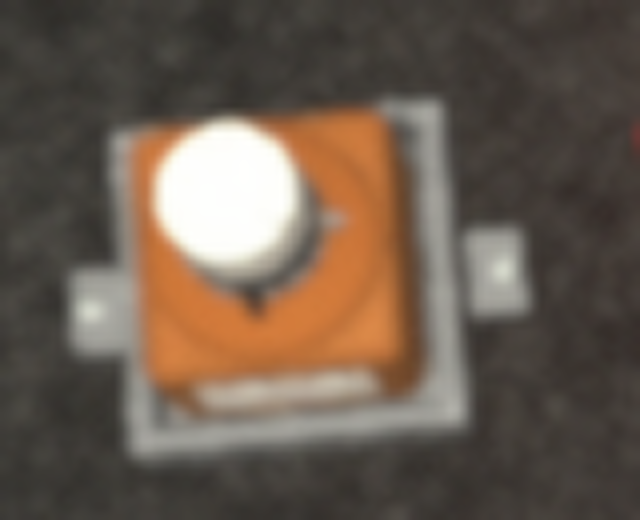

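View pics/c3.png

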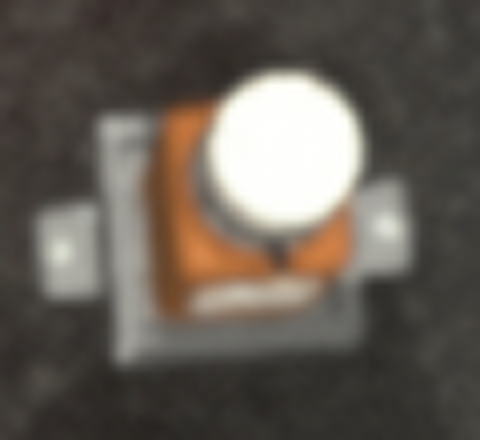

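```bash
python3 - <<'E'
from h import *
import pickle
a,b=pickle.load(open("im0.pkl","rb"))
print(tri(a,(201.4,210.6),b,(192.9,178.3)), atz(b,(192.9,178.3),147))
p,q=atz(b,(175.8,193.5),5),atz(b,(227.4,188.3),5);print(p,q,(p+q)/2,np.linalg.norm(p-q))
# render fit: cap top circle + ring in both views for candidate
def ov(d,c,x0,y0,x1,y1,s,fn):
    im=cv2.resize(d["pixels"][y0:y1,x0:x1],None,fx=s,fy=s,interpolation=cv2.INTER_CUBIC)
    t=np.linspace(0,2*np.pi,60)
    for z,r,col in((147,21,(0,255,0)),(115,21,(255,0,0)),(108,22,(0,0,255))):
        P=np.c_[c[0]+r*np.cos(t),c[1]+r*np.sin(t),0*t+z]
        uv=((proj(d,P)-[x0,y0]+.5)*s-.5).astype(int); cv2.polylines(im,[uv],True,col,1)
    return cv2.imwrite(fn,im)
c=(582,125)
im=ov(a,c,180,195,225,240,9,"pics/o1.png");ov(b,c,170,160,225,205,9,"pics/o2.png")
i1=cv2.imread("pics/o1.png");i2=cv2.imread("pics/o2.png");cv2.imwrite("pics/o3.png",cv2.resize(np.hstack([i1,i2]),(800,360)))
E
```

```text
(array([582.28267979, 124.74652399, 144.56139534]), np.float64(1.778234485356958)) [582.14533654 125.08866136 147.        ]
[573.0278767  196.65155922   5.        ] [590.31483085  55.3160549    5.        ] [581.67135377 125.98380706   5.        ] 142.3887761161393
```

View pics/o3.png

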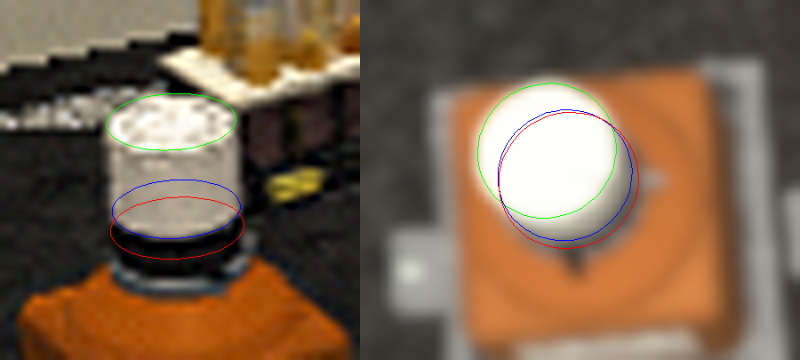

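The overlay fits in both views: cap axis at about (581,125), top at about 147, and the stand centre at (582,126) agrees. The pointer stands toward −x, with the other rib 90° anticlockwise of it. I'll lift and travel above everything, setting the yaw so that the last joint has room for the turn.

```bash
python3 -m pendant '[{"dp":[0,0,0.04],"turn":[0,0,0],"claw":0.0878},{"dp":[0.012,0.022,0.065],"turn":[0,0,0],"claw":0.0878},{"dp":[0.034,0.064,0.065],"turn":[0,0,0.1],"claw":0.0878},{"dp":[0.056,0.107,0.065],"turn":[0,0,0.2],"claw":0.0878},{"dp":[0.078,0.15,0.065],"turn":[0,0,0.3],"claw":0.0878},{"dp":[0.1,0.192,0.065],"turn":[0,0,0.4],"claw":0.0878},{"dp":[0.122,0.235,0.065],"turn":[0,0,0.4],"claw":0.0878},{"dp":[0.145,0.278,0.065],"turn":[0,0,0.4],"claw":0.0878}]'
```

```text
t: 1.0
ee_pos: [354.3, -309.2, 287.7]
orientation: [2.929, 1.137, 0.0]
ft_force: [0.6, -0.3, -0.8]
width: 87.9
```

```bash
python3 -m pendant '[{"dp":[0.022,0.043,0],"turn":[0,0,0],"claw":0.0878},{"dp":[0.044,0.086,0],"turn":[0,0,0],"claw":0.0878},{"dp":[0.067,0.129,0],"turn":[0,0,0],"claw":0.0878},{"dp":[0.09,0.172,0],"turn":[0,0,0],"claw":0.0878},{"dp":[0.112,0.215,0],"turn":[0,0,0],"claw":0.0878},{"dp":[0.135,0.258,0],"turn":[0,0,0],"claw":0.0878},{"dp":[0.157,0.302,0],"turn":[0,0,0],"claw":0.0878},{"dp":[0.18,0.345,0],"turn":[0,0,0],"claw":0.0878}]'
python3 -m pendant '[{"dp":[0.023,0.045,0],"turn":[0,0,0],"claw":0.0878},{"dp":[0.047,0.091,-0.01],"turn":[0,0,0],"claw":0.0878},{"dp":[0.047,0.091,-0.05],"turn":[0,0,0],"claw":0.0878},{"dp":[0.047,0.091,-0.09],"turn":[0,0,0],"claw":0.0878},{"dp":[0.047,0.091,-0.11],"turn":[0,0,0],"claw":0.0878},{"dp":[0.047,0.091,-0.11],"turn":[0,0,0],"claw":0.0878},{"dp":[0.047,0.091,-0.11],"turn":[0,0,0],"claw":0.0878}]'
python3 - <<'E'
from workcell import ctrl,imaging
from h import *
a=imaging.get_image("scene");b=imaging.get_image("top")
o=ctrl.get_obs();print(o["ee_pos"],o["qpos"],o["ft_force"],o["t"])
y=R.from_rotvec(o["orientation"]).apply([0,1,0]);print("yaw y",np.degrees(np.arctan2(y[1],y[0])))
crop(a,160,150,260,250,6,"pics/d1.png");crop(b,140,120,260,220,6,"pics/d2.png")
E
```

```text
t: 1.8
ee_pos: [534.4, 36.1, 287.7]
orientation: [2.928, 1.138, 0.0]
ft_force: [0.5, -0.7, 0.3]
width: 87.7
t: 2.5
ee_pos: [581.1, 125.0, 178.0]
orientation: [-2.929, -1.137, 0.0]
ft_force: [1.0, 0.0, 0.1]
width: 88.1
[582.07782697 125.05866916 179.38874237] [1.91626110e-01 4.31078753e-01 1.73187701e+00 3.76535887e-05
 9.75837392e-01 1.02182680e+00] [0.82006016 0.5054091  0.01882403] 2.6
yaw y -47.56830126997262
```

View pics/d1.png

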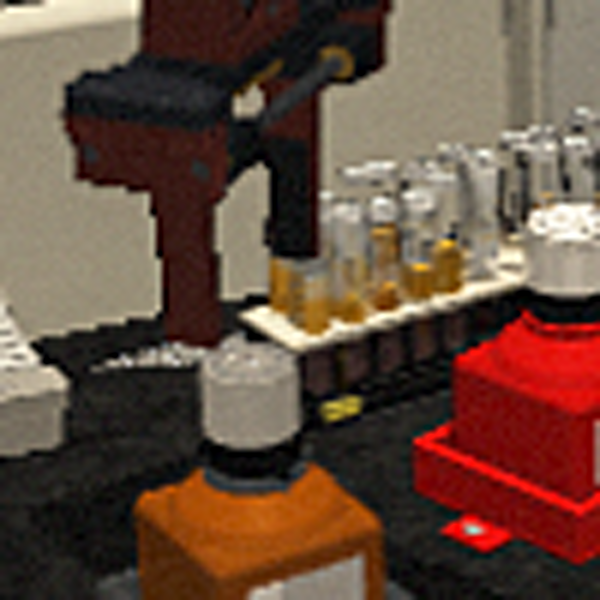

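View pics/d2.png

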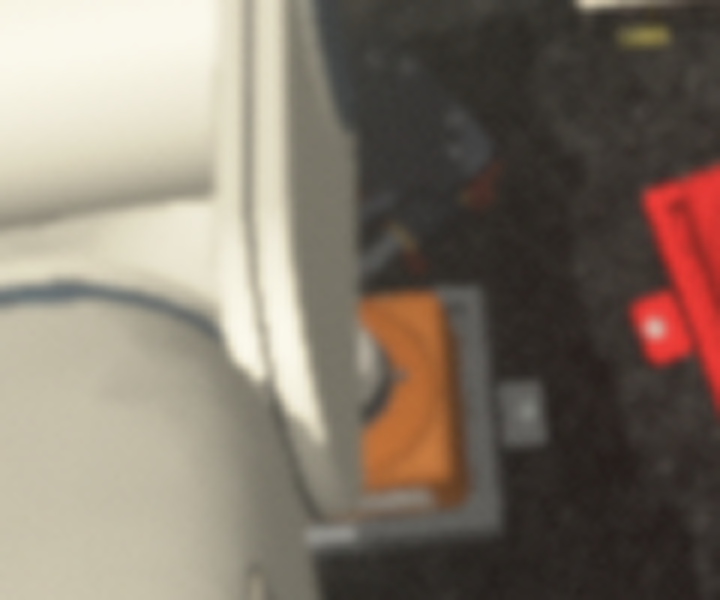

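The open fingers, at about (190,340) and (295,255) in the crop, straddle the cap at about (250,370). Now I'll descend 60 mm and grip.

```bash
python3 -m pendant '[{"dp":[0,0,-0.02],"turn":[0,0,0],"claw":0.0878},{"dp":[0,0,-0.04],"turn":[0,0,0],"claw":0.0878},{"dp":[0,0,-0.059],"turn":[0,0,0],"claw":0.0878},{"dp":[0,0,-0.059],"turn":[0,0,0],"claw":0.0878},{"dp":[0,0,-0.059],"turn":[0,0,0],"claw":0.0878}]'
python3 -m pendant '[{"dp":[0,0,0],"turn":[0,0,0],"claw":0.035},{"dp":[0,0,0],"turn":[0,0,0],"claw":0.035},{"dp":[0,0,0],"turn":[0,0,0],"claw":0.035},{"dp":[0,0,0],"turn":[0,0,0],"claw":0.035},{"dp":[0,0,0],"turn":[0,0,0],"claw":0.035},{"dp":[0,0,0],"turn":[0,0,0],"claw":0.035},{"dp":[0,0,0],"turn":[0,0,0],"claw":0.035},{"dp":[0,0,0],"turn":[0,0,0],"claw":0.035}]'
```

```text
t: 3.1
ee_pos: [581.8, 125.0, 120.1]
orientation: [2.928, 1.137, 0.003]
ft_force: [0.8, 1.0, 0.4]
width: 87.8
t: 3.9
ee_pos: [580.7, 125.2, 118.7]
orientation: [-2.928, -1.137, 0.0]
ft_force: [-1.5, 2.6, 1.8]
width: 41.6
```

Gripped at 41.6 mm, which matches the cap's 42 mm. Now press 6 mm.

```bash
python3 -m pendant '[{"dp":[0,0,-0.002],"turn":[0,0,0],"claw":0.035},{"dp":[0,0,-0.004],"turn":[0,0,0],"claw":0.035},{"dp":[0,0,-0.006],"turn":[0,0,0],"claw":0.035},{"dp":[0,0,-0.006],"turn":[0,0,0],"claw":0.035},{"dp":[0,0,-0.006],"turn":[0,0,0],"claw":0.035},{"dp":[0,0,-0.006],"turn":[0,0,0],"claw":0.035}]'
python3 - <<'E'
from workcell import ctrl
o=ctrl.get_obs();print(o["ee_pos"],o["ft_force"],o["moment"],o["width"])
E
```

```text
t: 4.5
ee_pos: [580.7, 125.2, 113.0]
orientation: [-2.928, -1.137, 0.0]
ft_force: [-3.3, 2.4, 7.2]
width: 41.9
[580.7137573  125.17713655 112.98306812] [-3.32281726  2.35055738  7.17447667] [ 0.41360596  0.6501414  -0.08163586] 41.92473955042346
```

```bash
python3 -m pendant '[{"dp":[0,0,-0.001],"turn":[0,0,0],"claw":0.035},{"dp":[0,0,-0.001],"turn":[0,0,0],"claw":0.035},{"dp":[0,0,-0.001],"turn":[0,0,0],"claw":0.035}]'
python3 - <<'E'
from workcell import ctrl,imaging
from h import *
a=imaging.get_image("scene");crop(a,170,180,240,250,8,"pics/e1.png")
o=ctrl.get_obs();print(o["ee_pos"],o["ft_force"],o["moment"],o["width"])
E
```

```text
t: 4.8
ee_pos: [580.8, 125.2, 112.3]
orientation: [-2.928, -1.137, 0.0]
ft_force: [-5.2, 1.7, 8.9]
width: 42.0
[580.78116366 125.20176116 112.2504075 ] [-5.38767664  1.43446602  9.70882697] [ 0.31246917  0.78584826 -0.09527237] 41.941807081036494
```

View pics/e1.png

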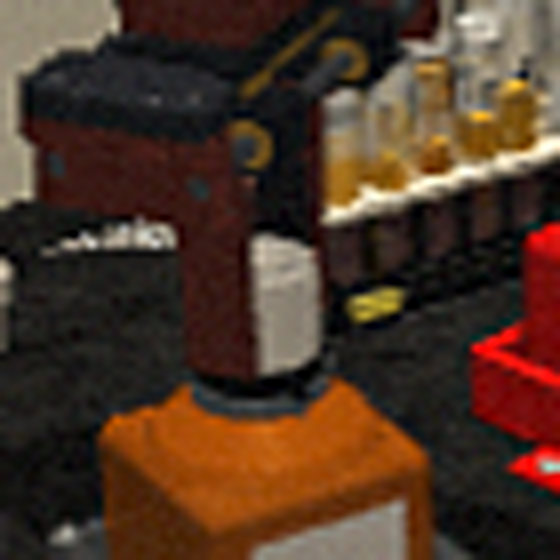

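The shell is pressed about 6 mm: the black ring is almost covered and the force is 9 to 10 N. Turning now.

```bash
python3 -m pendant '[{"dp":[0,0,0],"turn":[0,0,0.06],"claw":0.035},{"dp":[0,0,0],"turn":[0,0,0.16],"claw":0.035},{"dp":[0,0,0],"turn":[0,0,0.26],"claw":0.035},{"dp":[0,0,0],"turn":[0,0,0.36],"claw":0.035},{"dp":[0,0,0],"turn":[0,0,0.46],"claw":0.035},{"dp":[0,0,0],"turn":[0,0,0.56],"claw":0.035},{"dp":[0,0,0],"turn":[0,0,0.66],"claw":0.035},{"dp":[0,0,0],"turn":[0,0,0.66],"claw":0.035}]'
python3 - <<'E'
from workcell import ctrl,imaging
from h import *
a=imaging.get_image("scene");b=imaging.get_image("top");crop(a,170,180,240,250,8,"pics/f1.png");crop(b,165,155,245,220,8,"pics/f2.png")
o=ctrl.get_obs();print(o["ee_pos"],o["ft_force"],o["moment"],o["width"],o["qpos"])
E
```

```text
t: 5.65
ee_pos: [581.3, 124.9, 112.4]
orientation: [2.399, 2.028, 0.001]
ft_force: [-2.2, 0.6, 9.6]
width: 41.9
[581.30625917 124.93981509 112.40265452] [-3.03295462 -0.30049518  8.62189129] [0.0178043  0.47359119 0.03242525] 41.74152415158654 [ 1.91775069e-01  5.22647851e-01  1.76904004e+00 -2.09193967e-04
  8.49046101e-01  3.61747746e-01]
```

View pics/f1.png

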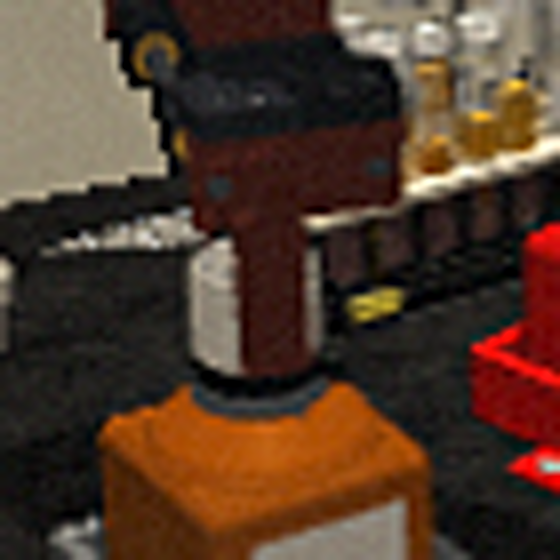

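View pics/f2.png

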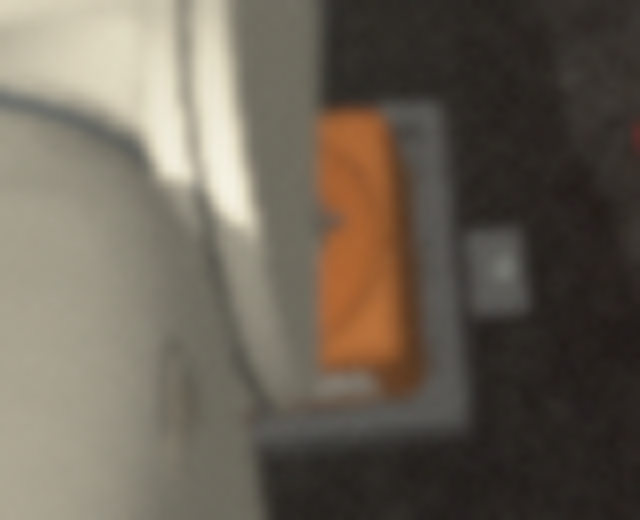

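```bash
python3 -m pendant '[{"dp":[0,0,0],"turn":[0,0,0.13],"claw":0.035},{"dp":[0,0,0],"turn":[0,0,0.27],"claw":0.035},{"dp":[0,0,0],"turn":[0,0,0.41],"claw":0.035},{"dp":[0,0,0],"turn":[0,0,0.55],"claw":0.035},{"dp":[0,0,0],"turn":[0,0,0.69],"claw":0.035},{"dp":[0,0,0],"turn":[0,0,0.83],"claw":0.035},{"dp":[0,0,0],"turn":[0,0,0.95],"claw":0.035},{"dp":[0,0,0],"turn":[0,0,1.05],"claw":0.035}]'
python3 -m pendant '[{"dp":[0,0,0],"turn":[0,0,0],"claw":0.035},{"dp":[0,0,0],"turn":[0,0,0],"claw":0.035}]'
python3 - <<'E'
from workcell import ctrl,imaging
from h import *
a=imaging.get_image("scene");b=imaging.get_image("top");crop(a,170,180,240,250,8,"pics/g1.png");crop(b,165,155,245,220,8,"pics/g2.png")
o=ctrl.get_obs();print(o["ee_pos"],o["ft_force"],o["moment"],o["width"],o["qpos"])
E
```

```text
t: 6.55
ee_pos: [582.3, 125.3, 112.7]
orientation: [1.056, 2.956, 0.003]
ft_force: [-1.5, 2.7, 8.4]
width: 41.7
t: 6.75
ee_pos: [582.3, 125.3, 112.7]
orientation: [1.063, 2.954, 0.003]
ft_force: [-0.7, 1.9, 8.6]
width: 41.9
[582.21191429 125.28325469 112.699784  ] [-1.05842875  1.76547171  8.85935029] [ 0.2974591   0.11713645 -0.05650522] 41.97135277801398 [ 1.91922525e-01  5.22610483e-01  1.76816626e+00  1.21022471e-04
  8.47922732e-01 -6.88085209e-01]
```

View pics/g1.png

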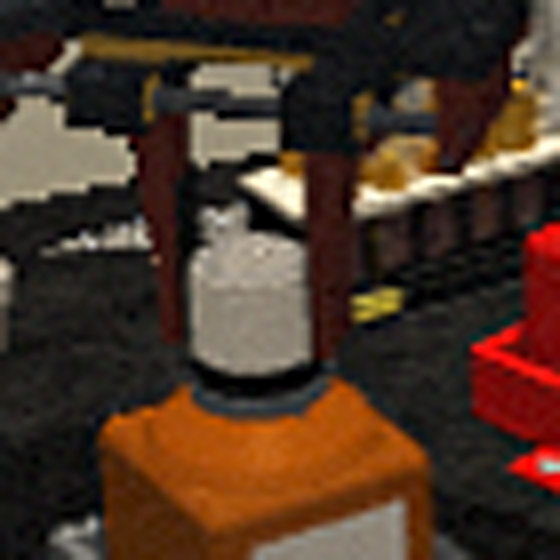

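View pics/g2.png

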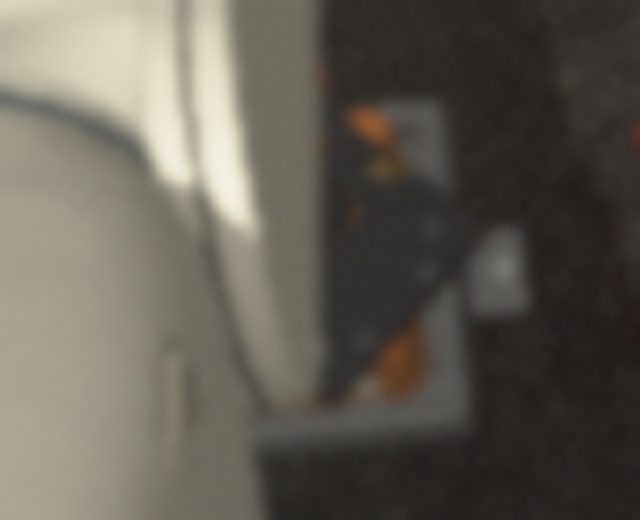

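The gripper hides the pointer, so I'll release, lift clear and swing aside to check it.

```bash
python3 -m pendant '[{"dp":[0,0,0],"turn":[0,0,0],"claw":0.0878},{"dp":[0,0,0],"turn":[0,0,0],"claw":0.0878},{"dp":[0,0,0],"turn":[0,0,0],"claw":0.0878},{"dp":[0,0,0],"turn":[0,0,0],"claw":0.0878},{"dp":[0,0,0.03],"turn":[0,0,0],"claw":0.0878},{"dp":[0,0,0.075],"turn":[0,0,0],"claw":0.0878},{"dp":[0,0,0.12],"turn":[0,0,0],"claw":0.0878},{"dp":[0,0,0.16],"turn":[0,0,0],"claw":0.0878}]'
python3 -m pendant '[{"dp":[-0.012,0.045,0],"turn":[0,0,0],"claw":0.0878},{"dp":[-0.024,0.09,0],"turn":[0,0,0],"claw":0.0878},{"dp":[-0.036,0.135,0],"turn":[0,0,0],"claw":0.0878},{"dp":[-0.05,0.18,0],"turn":[0,0,0],"claw":0.0878},{"dp":[-0.06,0.225,0],"turn":[0,0,0],"claw":0.0878},{"dp":[-0.08,0.265,0],"turn":[0,0,0],"claw":0.0878},{"dp":[-0.08,0.265,0],"turn":[0,0,0],"claw":0.0878}]'
python3 - <<'E'
from workcell import ctrl,imaging
from h import *
a=imaging.get_image("scene");b=imaging.get_image("top");crop(a,170,180,240,250,8,"pics/i1.png");crop(b,165,155,245,220,8,"pics/i2.png");cv2.imwrite("pics/i3.png",b["pixels"])
o=ctrl.get_obs();print(o["ee_pos"],o["ft_force"])
E
```

```text
t: 7.65
ee_pos: [580.9, 124.9, 273.6]
orientation: [1.063, 2.956, 0.0]
ft_force: [0.3, 0.8, -0.1]
width: 87.7
t: 8.35
ee_pos: [498.6, 394.2, 271.2]
orientation: [-1.056, -2.958, -0.001]
ft_force: [0.9, 0.7, -0.1]
width: 87.7
[500.30985508 390.45384521 271.20270584] [-0.45035374 -0.61659825  0.70839486]
```

View pics/i1.png

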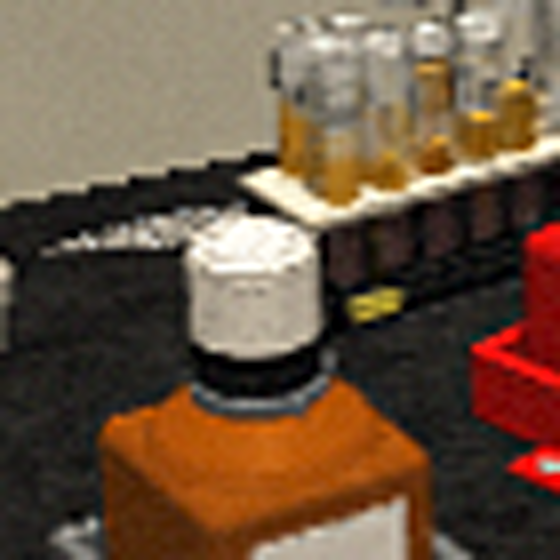

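View pics/i2.png

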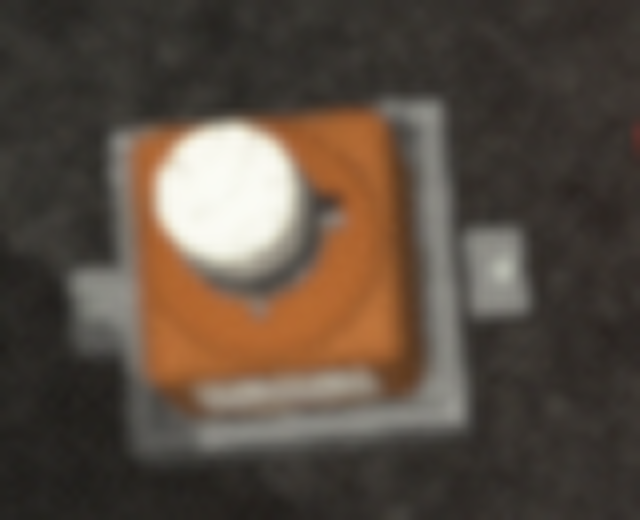

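The pointer now stands at (325,200) in the crop, at the second rib (335,218), and the first rib (258,308) is bare. That is about 1.6 to 1.7 rad. The cap top is back at its starting scene row, about 207. I'll let the arm settle and hand in.

```bash
python3 -m pendant '[{"dp":[0,0,0],"turn":[0,0,0],"claw":0.0878},{"dp":[0,0,0],"turn":[0,0,0],"claw":0.0878},{"dp":[0,0,0],"turn":[0,0,0],"claw":0.0878}]'
python3 - <<'E'
from workcell import ctrl
print(ctrl.close_job())
E
```

```text
t: 8.75
ee_pos: [501.6, 388.8, 271.8]
orientation: [1.066, 2.955, -0.0]
ft_force: [1.1, -0.1, 0.7]
width: 88.1
the job is handed in; nothing more can be done
None
```

I loosened the wide bottle's cap by about a quarter turn and handed the job in at 8.75 s. I gripped the shell, pressed it about 6 mm (8–10 N), turned it 1.71 rad anticlockwise while pressed, then released it and moved clear.

- **Thread:** the last pictures show the pointer at the second rib and the first rib bare. I read that by eye as about 1.65 rad, against the allowed 1.05 to 2.1.
- **Shell:** its top is back at the starting image row, so it has sprung up again.
- **Contact:** the gripper is open and about 280 mm from the cap, with force readings at noise level. The path crossed beside the slim bottle well above its cap. I did not look at the slim bottle again afterwards.

No check failed. The pressing force first read about 7 N, 2 N under the value expected at 6 mm. I pressed 1 mm further, and it then read 9–10 N.

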